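# Feeler check of two locker door gaps

## Robot

A 6-joint arm with a two-finger parallel gripper is mounted at the origin on the work surface; the furniture and walls round the work are solid. World frame = base frame: x ahead of the robot, y to its left, z up, the work surface at z = 0. Lengths are in mm, angles in rad, forces in N, time in s.
With the tool pointing down it reaches from about 300 to 850 mm from the base axis. Payload 4.2 kg.
Tool frame: the origin (TCP) lies at the very end of the fingers, on their centre line; the grasp point (between the pads) lies 19 mm behind it; z points along the fingers, y is the line along which they close (so a half turn about z gives the same grasp; the last joint's range is limited). The gripper opens to 91 mm and grips with 3 to 60 N. Pads are 32 mm wide; open, the fingers measure 118 mm over their backs; the gripper's body (76 mm by 178 mm) begins 60 mm behind the grasp point.
Start: joints at [1.211, 0.32, 1.565, -0, 1.257, -0.02], TCP at [191.65, 542.138, 213.976] pointing down, gripper open.
Joint ranges: [-3.11, 3.11], [-0.84, 2.01], [0.21, 2.61], [-1.34, 4.49], [0.05, 2.63], [-2.56, 2.56]. Speed limits (rad/s): [2.57, 2.57, 3.14, 3.14, 3.14, 3.14].

## Interface

Orientations are given as [roll, pitch, yaw] about the fixed x, y, z axes, in that order (R = Rz(yaw) Ry(pitch) Rx(roll)).
In Python, from rig import r gives the robot as it stands. The module is installed in compiled form; this text tells all that it offers.
- The arm moves only by the tool play_rows, never from a script. Its argument "deltas" is a list of rows, each a list of 5 numbers: the shift along the tool's x, y, z in mm, then the turn about the tool's z in rad, then the opening, from 0 (shut) to 1 (fully open). In form: [[tx, ty, tz, roll, grip], ...]. A call has 1 to 20 rows; each row shifts and turns the commanded pose from where the row before left it, along the tool's axes as they then stand; what a row does not reach is not made up. A row lasts 1/8 s, in which the tool goes at most 62.5 mm and 10.7 degrees, less where a joint would pass 70% of its speed; a pose out of reach is approached as far as the arm can. A call is refused whole if a number of a shift passes 62.5 or a number of a turn 0.188, either way. A call with a gripper value outside its range is refused whole. The fingers move at their own pace and stop on an object; "force" is the grip in N (left out, the last holds). Time passes only in rows, so rows that do not move let the fingers close. It gives the time, the measured TCP pose, the force, the opening and the grip force at its end, in the units of the state.
- r.sense(): the state, without advancing time (a new reading comes with each control period).
- r.capture(name): name is "side" or "top"; returns a dict with "img" (384x512x3 uint8, red, green, blue), "fovy" (degrees; the focal length in pixels is half the picture's height over the tangent of half this angle, whatever the lens; pixels are square), "cx", "cy" (the principal point, pixels), "R" (3x3) and "t" (3): a world point X has camera coordinates R X + t. Camera axes: x right, y down, z forward; pixel columns grow to the right and rows downward; lengths in mm; the calibration is good to about 2 mm. A picture is of the moment at which its call begins. There is no depth.
- r.hand_in(): hands the job in; it is judged then, once.
The state is a dict: "clock": time; "qpos": joint angles; "dq": joint speeds; "tau": joint torques, N m; "tcp_pos": TCP position; "tcp_rot": TCP orientation; "wrist_force": force on the tool from outside, world axes, zero at the start; "torque": the same for the moment, N m; "finger_gap": opening from 0.0 (shut) to 1.0 (fully open); "gripper_force": force on a finger pad.
Only numpy, scipy, OpenCV 4.12 (cv2) and the standard library are available. Lean on these libraries where they do the work, as an engineer would, in place of code of your own. Each camera call takes 0.05 s, during which the arm holds its last target. There are 200 camera calls.

## Task

Check the gap under the doors of the two small desktop lockers with the steel feeler gauge. First push the blade's tip lightly, square on, against the foot of the door that hangs low, to show that it jams there; then slide the blade about 4 cm in, straight, under the middle of the other door, where it fits, and let go, leaving it lying flat on the desk in that gap.

Things in the scene. Friction and masses are not known exactly. Their poses are not given: they have to be found in the camera images.
- feeler_grip (a point): Feeler gauge, loose, 120 g: flat steel blade 165 x 30 x 8 mm lying on the desk, with an upright black grip at its rear end, 50 mm long (along the blade), 14 mm thick, its top 62 mm above the desk. This point: the grip's centre, 35 mm above the blade's underside. Axes: x along the blade to its tip, y across (the grip's thin way), z up.
- feeler_tip (a point): Free end of the feeler's blade, mid-width and mid-thickness: 135 mm along +x from the grip's centre, 4 mm above the blade's underside. Same axes as the grip.
- high_door (a point): Middle of the lower front edge of the door that hangs high: a 22 mm gap to the desk, 138 mm wide between side walls, free for 84 mm from the door's front to the back wall; the blade fits. Door near the top of its locker (size as the other). Axes: x level into the locker, square to the door; y to its left; z up.
- low_door (a point): Middle of the lower front edge of the door that hangs low: a 3 mm gap, so the blade jams; a 21 mm white strip shows above the door. Both lockers: white steel, fixed, 150 wide, 90 deep, 80 mm high, dark grey door facing the robot, steel knob 12 mm proud at its right. Axes as the other door's.
Not all that is in view belongs to the job. There is more than one size of the part that bears feeler_grip; the job needs the larger.

How it is judged:
By the outcome, as a careful person would: the job done as asked, in the order asked, and still so for the second after the job is handed in, with the robot touching nothing.
It also fails if it takes over 56 s, if anything falls off the work surface, if the arm or the gripper's body presses on something with over 40 N, if the wrist force passes 120 N, or if a joint passes its speed limit or range.

## Working session

There is one attempt and no reset: what is moved stays moved. The work goes in short steps, Python scripts to look and compute and a tool call to move; the robot and the scene stay as the last step left them, time stands still between calls to the robot, and variables do not carry over. Pictures are saved under pics/ and viewed, at most 10 in all, crops included, and the job is handed in when it is done.

Besides the shell and the picture viewer there is one more tool, called after "Call:" by a JSON object that holds its "fn" and its "kwargs". play_rows: Moves the arm, as the interface text tells. Its arguments: {"type":"object","properties":{"deltas":{"type":"array","items":{"type":"array","items":{"type":"number"}}},"force":{"type":"number"}},"required":["deltas"]}

```bash
mkdir -p pics; cat > h.py <<'E'
import numpy as np,cv2
from rig import r
def cap(n,f):
    c=r.capture(n); cv2.imwrite(f,cv2.cvtColor(c["img"],cv2.COLOR_RGB2BGR)); return c
def ray(c,u,v,z):
    f=192/np.tan(np.radians(c["fovy"])/2); R=np.array(c["R"]);t=np.array(c["t"])
    o=-R.T@t; d=R.T@np.array([(u-c["cx"])/f,(v-c["cy"])/f,1]); return o+d*(z-o[2])/d[2]
def proj(c,X):
    f=192/np.tan(np.radians(c["fovy"])/2); p=np.array(c["R"])@np.array(X)+np.array(c["t"]); return p[:2]/p[2]*f+[c["cx"],c["cy"]]
E
python3 - <<'E'
from h import *
import pickle
for n in("top","side"):
    c=cap(n,f"pics/{n}0.png"); print(n,c["fovy"],c["cx"],c["cy"],-np.array(c["R"]).T@c["t"],np.array(c["R"]).round(2).tolist())
    pickle.dump(c,open(n+".pkl","wb"))
a=np.hstack([cv2.imread("pics/top0.png"),cv2.imread("pics/side0.png")])
print(r.sense())
E
```

```text
top 44.940298075423 253.51817462486017 189.8629445138574 [ 433.44378909    9.72176734 1019.98756087] [[0.02, -1.0, -0.0], [-1.0, -0.02, -0.08], [0.08, 0.01, -1.0]]
side 55.40652898541215 259.856717886929 191.70567995451754 [-12.59498498 298.13011309 622.10804163] [[-0.48, -0.88, 0.0], [-0.58, 0.32, -0.75], [0.66, -0.36, -0.66]]
{'clock': 0.1, 'qpos': array([ 1.21101924e+00,  3.20223739e-01,  1.56552601e+00, -1.54343167e-05,
        1.25744906e+00, -2.00168615e-02]), 'dq': array([ 6.40423324e-05, -3.77445622e-03, -2.29754923e-03, -2.01429410e-04,
       -3.15034580e-04, -1.33314075e-03]), 'tau': array([ 2.08845355e-03, -4.13331199e+01, -2.32509130e+01,  7.31201191e-02,
        4.22121864e-02, -7.91343200e-05]), 'tcp_pos': array([191.47754915, 541.69828964, 213.21885279]), 'tcp_rot': array([-3.13998652e+00, -1.74760402e-05,  2.80183718e+00]), 'wrist_force': array([ 0.65353762, -0.38479472, -0.2697571 ]), 'torque': array([0.02698933, 0.02506292, 0.04021926]), 'gripper_force': 0.0, 'finger_gap': 0.9994324482108118}
```

View pics/top0.png

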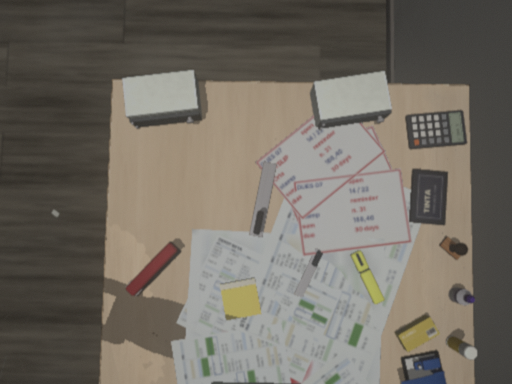

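View pics/side0.png

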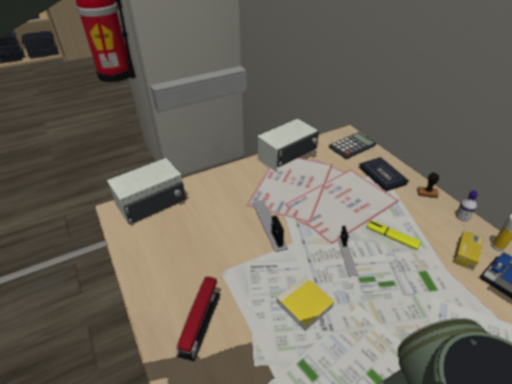

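Candidate feelers in the top picture are (263,200), with the longer blade, and (309,274), which is shorter. The job needs the larger, at (263,200). The lockers are at (161,98) and (351,99). I'll confirm with enlarged crops.

```bash
python3 - <<'E'
import cv2,numpy as np
t=cv2.imread("pics/top0.png");s=cv2.imread("pics/side0.png")
z=lambda i,x,y,w,h,k:cv2.resize(i[y:y+h,x:x+w],None,fx=k,fy=k,interpolation=cv2.INTER_CUBIC)
cv2.imwrite("pics/c1.png",np.vstack([np.hstack([z(s,100,155,100,75,4),z(s,245,110,100,75,4)]),np.hstack([z(t,115,65,100,75,4),z(t,300,65,100,75,4)])]))
cv2.imwrite("pics/c2.png",np.hstack([z(t,240,155,100,150,4),z(s,240,185,100,150,4)]))
E
```

```text
(no output)
```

View pics/c1.png

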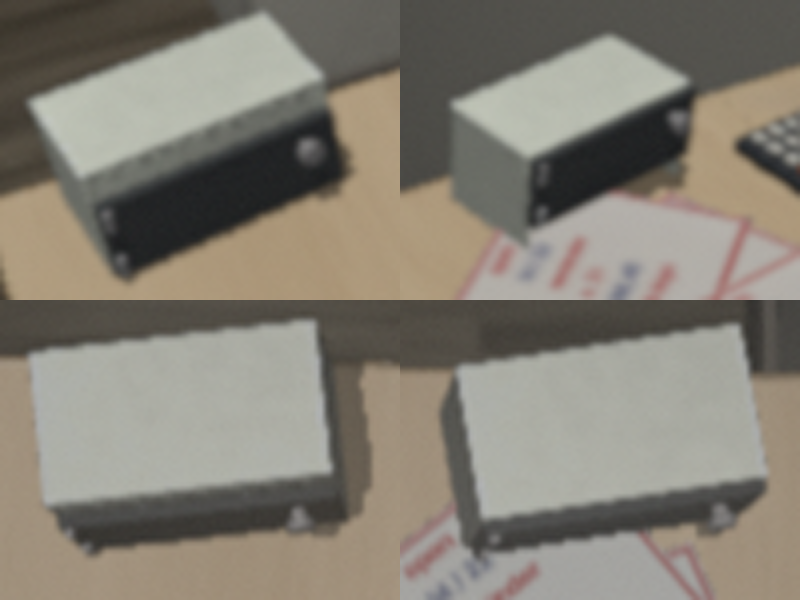

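View pics/c2.png

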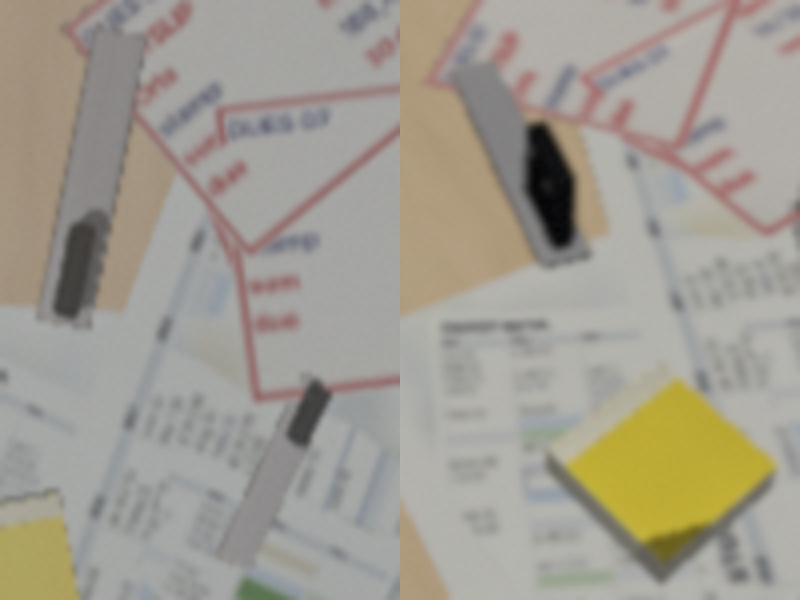

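The side view shows a white strip above the left locker's door (≈(150,195)), so that is the low door. The right locker's door reaches its top and leaves a gap (≈(300,150)), so that is the high door. The feeler at top (263,200) is longer and wider than the one at (309,274), so it is the larger.

```bash
cat > m.py <<'E'
from h import *
import pickle
T=pickle.load(open("top.pkl","rb"));S=pickle.load(open("side.pkl","rb"))
P=lambda c,L,z:np.array([ray(c,u,v,z)[:2] for u,v in L])
for n,a,b in(("low",[(126.25,116.25),(198,108.25),(122.5,78),(194,70)],[(120.75,200),(181.25,174.25)]),("high",[(320.5,120),(391.5,109.5),(313.75,81.75),(385,70.75)],[(276.75,149.25),(318.25,130.75)])):
    p=P(T,a,80);q=P(S,b,80)
    w=p[1]-p[0]; w2=p[3]-p[2]; d=(p[2]+p[3]-p[0]-p[1])/2
    print(n,p.round(1).tolist(),"w",np.linalg.norm(w),np.linalg.norm(w2),"d",np.linalg.norm(d),"yaw by w,w2,d",[np.arctan2(v[1],v[0]) for v in(np.array([-w[1],w[0]]),np.array([-w2[1],w2[0]]),d)])
    print(" mid top",(p[0]+p[1])/2,"side",q.round(1).tolist(),(q[0]+q[1])/2, "yaw",np.arctan2((q[1]-q[0])[0],-(q[1]-q[0])[1]))
for c,L in((T,[(263.25,162),(276.75,164.25),(249.5,234.5),(263,236.5)]),(S,[(252.5,202.5),(263.25,200.5),(275.75,251),(287.5,248)])):
    p=P(c,L,8);t=(p[0]+p[1])/2;b=(p[2]+p[3])/2;d=t-b
    print("blade tip",t,"rear",b,"len",np.linalg.norm(d),"wid",np.linalg.norm(p[1]-p[0]),"yaw",np.arctan2(d[1],d[0]),"grip",t-135*d/np.linalg.norm(d))
# low grip top in top view
print("griptop",P(T,[(240+83/4,155+225/4),(240+67/4,155+315/4)],62))
E
python3 m.py
```

```text
low [[654.9, 280.1], [674.2, 132.7], [735.3, 291.1], [754.7, 143.3]] w 148.6206274381905 149.09752176842224 d 81.18433917546837 yaw by w,w2,d [np.float64(0.13022355656563145), np.float64(0.13099471909143245), np.float64(0.13308093208410013)]
 mid top [664.54422074 206.39213197] side [[650.5, 280.0], [673.1, 133.1]] [661.82613779 206.52196999] yaw 0.15239173357060842
high [[654.0, -119.7], [678.4, -265.5], [734.0, -105.2], [759.8, -252.4]] w 147.79008710328017 149.47284268122277 d 81.8918700442429 yaw by w,w2,d [np.float64(0.16621238221622767), np.float64(0.17330431251258066), np.float64(0.1689579407312165)]
 mid top [ 666.20768151 -192.60214939] side [[653.3, -119.1], [675.0, -266.2]] [ 664.13498483 -192.64021386] yaw 0.14686827510708114
blade tip [572.79220593 -19.47617751] rear [414.02578205   7.88894931] len 161.10750298111216 wid 30.05234997524506 yaw -0.17068386385881765 grip [439.75391269   3.45442505]
blade tip [570.25501711 -18.05165854] rear [411.82098195   9.9303116 ] len 160.8860905990856 wid 27.5186816861367 yaw -0.17481312133536264 grip [437.31254417   5.42809633]
griptop [[ 4.65008981e+02 -4.05494647e-01]
 [ 4.18659059e+02  7.02036377e+00]]
```

```bash
cat >> m.py <<'E'
print("----")
for n,c,L,z in(("low T",T,[(137.5,128.25),(202,120)],3),("low S",S,[(131.25,225),(185.75,199.5)],3),("high S door foot",S,[(245+130/4,110+228/4),(245+290/4,110+150/4)],22),("high T body foot",T,[(300+82/4,65+250/4)],0),("high S left wall foot",S,[(245+127/4,110+245/4)],0)):
    p=P(c,L,z);print(n,p.round(1).tolist(),p.mean(0))
E
python3 m.py|sed -n '/----/,$p'
```

```text
----
low T [[646.4, 276.1], [667.5, 133.1]] [656.93070104 204.61998998]
low S [[646.0, 275.9], [668.4, 134.3]] [657.17886814 205.09373661]
high S door foot [[651.7, -122.7], [675.6, -271.5]] [ 663.61635591 -197.07212052]
high T body foot [[655.8, -130.9]] [ 655.80033277 -130.86111151]
high S left wall foot [[660.5, -126.4]] [ 660.50633998 -126.40771002]
```

Call:
{"fn": "play_rows", "kwargs": {"deltas": [[0,0,0,-0.168,1],[-10,-15,3,0,1],[-21,-30,6.5,0,1],[-21,-30,6.5,0,1],[-21,-30,6.5,0,1],[-21,-30,6.5,0,1],[-21,-30,6.5,0,1],[-21,-30,6.5,0,1],[-21,-30,6.5,0,1],[-21,-30,6.5,0,1],[-21,-30,6.5,0,1],[-21,-30,6.5,0,1],[-21,-30,6.5,0,1],[-21,-30,6.5,0,1],[-21,-30,6.5,0,1],[-21,-30,6.5,0,1],[-21,-30,6.5,0,1],[-11.6,-22,3.5,0,1],[0,0,0,0,1]]}}

```text
clock: 2.48
tcp_pos: [439.2, 3.1, 109.5]
tcp_rot: [-3.141, -0.001, 2.964]
wrist_force: [0.1, 0.1, 0.6]
finger_gap: 1.0
gripper_force: 0.0
```

Call:
{"fn": "play_rows", "kwargs": {"deltas": [[0,1,10,0,1],[0,0,20,0,1],[0,0,20,0,1],[0,0,20,0,1],[0,0,15,0,1],[0,0,6,0,1],[0,0,0,0,1],[0,0,0,0,0.4],[0,0,0,0,0],[0,0,0,0,0],[0,0,0,0,0],[0,0,0,0,0],[0,0,0,0,0]], "force": 35}}

```text
clock: 4.1
tcp_pos: [440.2, 5.7, 18.9]
tcp_rot: [3.142, 0.0, 2.97]
wrist_force: [0.3, -0.3, -0.2]
finger_gap: 0.374
gripper_force: 0.0
```

```bash
python3 - <<'E'
from h import *
import pickle
for n in("top","side"):
    c=cap(n,f"pics/{n}1.png");pickle.dump(c,open(n+"1.pkl","wb"))
a=[cv2.imread(f"pics/{n}1.png") for n in("top","side")]
z=lambda i,x,y,w,h,k:cv2.resize(i[y:y+h,x:x+w],None,fx=k,fy=k,interpolation=cv2.INTER_CUBIC)
cv2.imwrite("pics/c3.png",np.hstack([z(a[0],220,150,100,150,4),z(a[1],230,170,100,150,4)]))
E
```

```text
(no output)
```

View pics/c3.png

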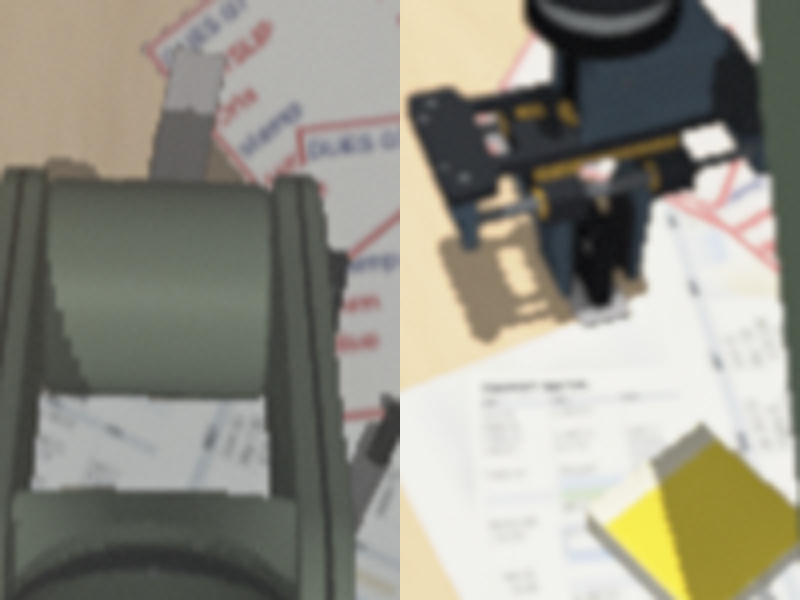

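The gripper straddles the grip, centred, but the fingers are still closing. I'll let them close, then lift and look at the opening.

Call:
{"fn": "play_rows", "kwargs": {"deltas": [[0,0,0,0,0],[0,0,0,0,0],[0,0,0,0,0],[0,0,0,0,0],[0,0,0,0,0],[0,0,0,0,0]], "force": 35}}

```text
clock: 4.95
tcp_pos: [440.2, 5.8, 18.9]
tcp_rot: [3.141, -0.0, 2.97]
wrist_force: [0.1, -0.2, -0.1]
finger_gap: 0.152
gripper_force: 35.0
```

Call:
{"fn": "play_rows", "kwargs": {"deltas": [[0,0,-5,0,0],[0,0,-10,0,0],[0,0,-10,-0.02,0],[0,0,0,-0.05,0],[0,0,0,-0.06,0],[0,0,0,-0.06,0],[0,0,0,-0.06,0],[0,0,0,-0.057,0],[-5,10,0,0,0],[-10,21,0,0,0],[-10,21,0,0,0],[-10,21,0,0,0],[-10,21,0,0,0],[-10,21,0,0,0],[-10,21,0,0,0],[-10,21,0,0,0],[-7.6,11,0,0,0],[0,0,10,0,0],[0,0,10,0,0],[0,0,3,0,0]]}}

```text
clock: 7.45
tcp_pos: [498.2, 182.4, 19.7]
tcp_rot: [-3.141, -0.003, -3.007]
wrist_force: [0.0, -0.2, -1.4]
finger_gap: 0.152
gripper_force: 35.0
```

```bash
python3 - <<'E'
from h import *
import pickle
for n in("top","side"):
    c=cap(n,f"pics/{n}2.png");pickle.dump(c,open(n+"2.pkl","wb"))
a=[cv2.imread(f"pics/{n}2.png") for n in("top","side")]
z=lambda i,x,y,w,h,k:cv2.resize(i[y:y+h,x:x+w],None,fx=k,fy=k,interpolation=cv2.INTER_CUBIC)
cv2.imwrite("pics/c4.png",np.hstack([z(a[0],115,65,100,100,4),z(a[1],110,150,100,100,4)]))
s=r.sense();print(s["tcp_pos"],s["tcp_rot"])
E
```

```text
[498.79821747 182.65759462  20.26156322] [-3.14129485e+00 -1.66314489e-03 -3.00719661e+00]
```

View pics/c4.png

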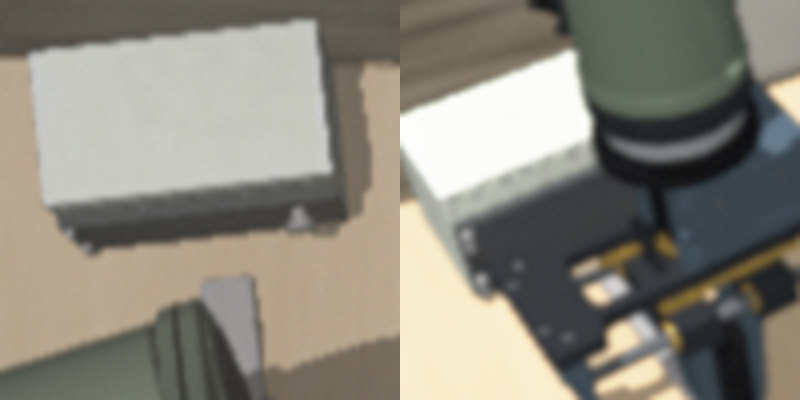

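Call:
{"fn": "play_rows", "kwargs": {"deltas": [[-3,0,0.5,0,0],[-5,0,0.5,0,0],[-4,0,0,0,0],[-3,0,0,0,0],[-1.5,0,0,0,0],[-1,0,0,0,0],[-1,0,0,0,0],[0,0,0,0,0],[0,0,0,0,0]]}}

```text
clock: 8.68
tcp_pos: [517.7, 185.9, 20.0]
tcp_rot: [3.142, -0.0, -3.006]
wrist_force: [0.7, -0.1, -1.3]
finger_gap: 0.154
gripper_force: 35.0
```

Call:
{"fn": "play_rows", "kwargs": {"deltas": [[-1,0,0,0,0],[-1,0,0,0,0],[-1,0,0,0,0],[-1,0,0,0,0],[0,0,0,0,0]]}}

```text
clock: 9.3
tcp_pos: [521.8, 186.4, 19.9]
tcp_rot: [3.142, 0.0, -3.006]
wrist_force: [0.6, 0.1, -0.8]
finger_gap: 0.152
gripper_force: 35.0
```

Call:
{"fn": "play_rows", "kwargs": {"deltas": [[-1,0,0,0,0],[-1,0,0,0,0],[0,0,0,0,0]]}}

```text
clock: 9.68
tcp_pos: [522.2, 186.4, 19.7]
tcp_rot: [-3.141, -0.003, -3.006]
wrist_force: [-5.0, -1.3, 1.2]
finger_gap: 0.152
gripper_force: 35.0
```

Call:
{"fn": "play_rows", "kwargs": {"deltas": [[-0.6,0,0,0,0],[0,0,0,0,0],[0,0,0,0,0],[0,0,0,0,0]]}}

```text
clock: 10.18
tcp_pos: [522.3, 186.3, 19.7]
tcp_rot: [-3.141, -0.004, -3.006]
wrist_force: [-6.5, -0.4, 2.7]
finger_gap: 0.147
gripper_force: 35.0
```

Call:
{"fn": "play_rows", "kwargs": {"deltas": [[5,0,0,0,0],[10,0,0,0,0],[15,0,-5,0,0],[0,0,-10,0,0],[0,0,-10,0,0],[2,-15,0,0,0],[4,-30,0,0,0],[4,-30,0,0,0],[4,-30,0,0,0],[4,-30,0,0,0],[4,-30,0,0,0],[4,-30,0,0,0],[4,-30,0,0,0],[4,-30,0,0,0],[4,-30,0,0,0],[4,-30,0,0,0],[4,-30,0,0,0],[4,-30,0,0,0],[2,-25,0,0,0],[0,0,0,-0.031,0]]}}

```text
clock: 12.68
tcp_pos: [496.7, -222.8, 44.8]
tcp_rot: [-3.141, 0.0, -2.977]
wrist_force: [-0.6, -0.2, -1.0]
finger_gap: 0.15
gripper_force: 35.0
```

Call:
{"fn": "play_rows", "kwargs": {"deltas": [[0,0,10,0,0],[0,0,10,0,0],[0,0,3,0,0],[0,0,0,0,0]]}}

```text
clock: 13.18
tcp_pos: [496.8, -220.1, 21.5]
tcp_rot: [3.141, -0.001, -2.975]
wrist_force: [-0.8, 0.3, -1.0]
finger_gap: 0.155
gripper_force: 35.0
```

```bash
python3 - <<'E'
from h import *
import pickle
for n in("top","side"):
    c=cap(n,f"pics/{n}3.png");pickle.dump(c,open(n+"3.pkl","wb"))
a=[cv2.imread(f"pics/{n}3.png") for n in("top","side")]
z=lambda i,x,y,w,h,k:cv2.resize(i[y:y+h,x:x+w],None,fx=k,fy=k,interpolation=cv2.INTER_CUBIC)
cv2.imwrite("pics/c5.png",np.hstack([z(a[0],300,65,100,100,4),z(a[1],245,110,100,100,4)]))
s=r.sense();print(s["tcp_pos"],s["tcp_rot"])
E
```

```text
[ 497.1910302  -220.48229226   22.03487993] [-3.14149014e+00  3.38686599e-04 -2.97496285e+00]
```

View pics/c5.png

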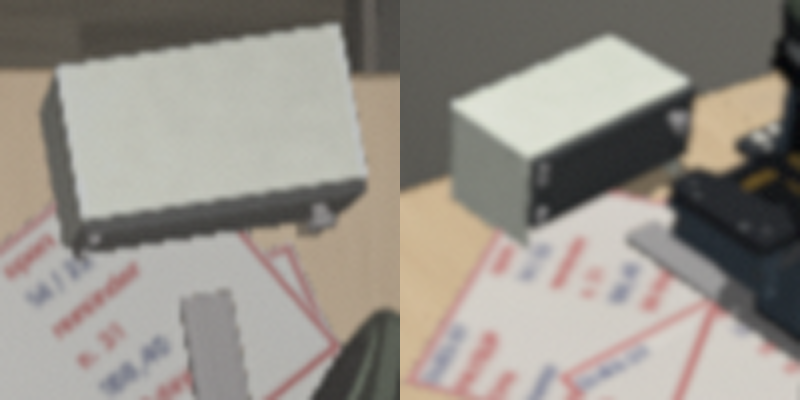

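```bash
python3 - <<'E'
from h import *
import pickle
c=pickle.load(open("top3.pkl","rb"));s=pickle.load(open("side3.pkl","rb"))
D=np.array([659,-193.6]);d=np.array([np.cos(.167),np.sin(.167)]);l=np.array([-d[1],d[0]])
for n,p in(("tipT",ray(c,300+206/4,65+293.5/4,12)[:2]),("tipS",(ray(s,245+230/4,110+238/4,12)[:2]+ray(s,245+263/4,110+222/4,12)[:2])/2),("tcp",np.array([497.2,-220.5]))): print(n,p,(p-D)@d,(p-D)@l)
# refit locker from roof, new reading
q=np.array([ray(c,300+u/4,65+v/4,80)[:2] for u,v in((82,220),(366,180),(58,67),(338,25))])
print(((q-D)@d).round(1),((q-D)@l).round(1))
print([proj(c,[*(D+l*69),22]).round(1),proj(c,[*(D-l*69),22]).round(1)])
E
```

```text
tipT [ 630.16176054 -197.37904719] -29.065209867866525 1.0671590523804486
tipS [ 622.51330746 -198.54053938] -36.80032558683363 1.1931885591938134
tcp [ 497.2 -220.5] -164.02046681030143 0.36941484919920603
[ 7.3  6.2 88.5 88.7] [ 73.7 -73.9  73.1 -73.6]
[array([319.4, 129.1]), array([382. , 119.7])]
```

Call:
{"fn": "play_rows", "kwargs": {"deltas": [[-4,0,0.5,0,0],[-8,0,0.5,0,0],[-8,0,0,0,0],[-4,0,0,0,0],[-3,0,0,0,0],[-3,0,0,0,0],[-3,0,0,0,0],[-3,0,0,0,0],[-3,0,0,0,0],[-2,0,0,0,0],[0,0,0,0,0]]}}

```text
clock: 14.65
tcp_pos: [537.5, -213.8, 20.9]
tcp_rot: [3.142, 0.0, -2.975]
wrist_force: [-0.3, 0.2, -0.5]
finger_gap: 0.153
gripper_force: 35.0
```

No contact and the tip is about 12 mm in, so I'll carry on for the remaining 28 mm and then lower.

Call:
{"fn": "play_rows", "kwargs": {"deltas": [[-3,0,0,0,0],[-4,0,0,0,0],[-4,0,0,0,0],[-4,0,0,0,0],[-4,0,0,0,0],[-4,0,0,0,0],[-4,0,0,0,0],[-1.5,0,0,0,0],[0,0,1,0,0],[0,0,0.5,0,0],[0,0,0,0,0]]}}

```text
clock: 16.02
tcp_pos: [565.3, -209.1, 19.3]
tcp_rot: [3.141, -0.0, -2.975]
wrist_force: [0.5, 0.2, -0.8]
finger_gap: 0.15
gripper_force: 35.0
```

Call:
{"fn": "play_rows", "kwargs": {"deltas": [[0,0,0.5,0,0],[0,0,0,0,0],[0,0,0,0,0.2],[0,0,0,0,0.3],[0,0,0,0,0.6],[0,0,0,0,0.6],[0,0,0,0,0.6],[0,0,0,0,0.6],[0,0,0,0,0.6],[0,0,0,0,0.6]]}}

```text
clock: 17.27
tcp_pos: [565.5, -209.2, 18.9]
tcp_rot: [3.142, 0.0, -2.975]
wrist_force: [0.1, -0.1, -0.8]
finger_gap: 0.598
gripper_force: 0.0
```

Lift clear and retreat.

Call:
{"fn": "play_rows", "kwargs": {"deltas": [[0,0,-5,0,0.6],[0,0,-15,0,0.6],[0,0,-25,0,0.6],[0,0,-30,0,0.6],[0,0,-30,0,0.6],[10,0,-20,0,0.6],[30,0,0,0,0.6],[30,0,0,0,0.6],[30,20,0,0,0.6],[30,30,0,0,0.6],[30,30,0,0,0.6],[0,30,0,0,0.6],[0,30,0,0,0.6],[0,30,0,0,0.6],[0,0,0,0,0.6]]}}

```text
clock: 19.15
tcp_pos: [378.4, -67.0, 144.2]
tcp_rot: [3.141, -0.0, -2.973]
wrist_force: [-0.3, -0.5, -0.1]
finger_gap: 0.602
gripper_force: 0.0
```

```bash
python3 - <<'E'
from h import *
for n in("top","side"): cap(n,f"pics/{n}4.png")
a=[cv2.imread(f"pics/{n}4.png") for n in("top","side")]
z=lambda i,x,y,w,h,k:cv2.resize(i[y:y+h,x:x+w],None,fx=k,fy=k,interpolation=cv2.INTER_CUBIC)
cv2.imwrite("pics/c6.png",np.hstack([z(a[0],300,65,100,140,4),z(a[1],245,110,100,140,4)]))
E
```

```text
(no output)
```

View pics/c6.png

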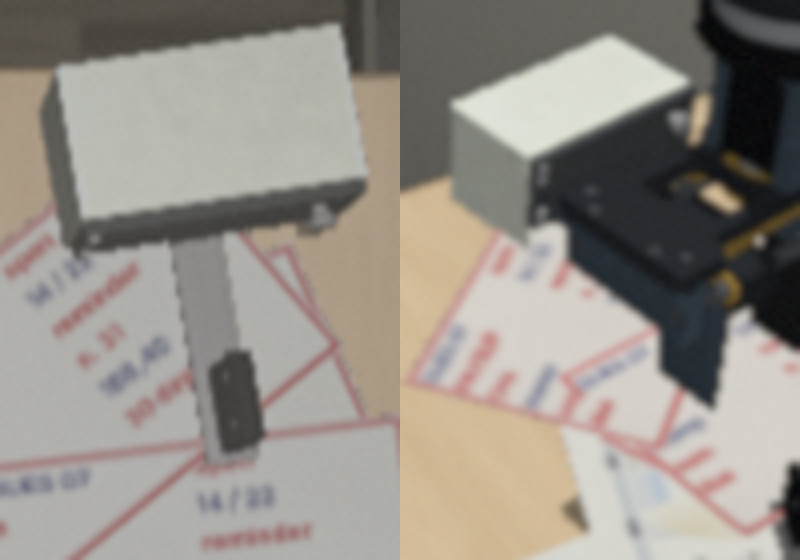

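The blade lies flat and straight under the middle of the high door. Its rear is at top pixel (358,180) and the tip is about 4 cm in by the travelled distance. The arm is clear.

```bash
python3 -c "
from rig import r
print(r.hand_in())"
```

```text
the job is handed in; nothing more can be done
None
```

The job is done and handed in: the large feeler jammed square against the low door at about 6.5 N, then went about 4 cm straight under the middle of the high door, where it was let go and lies flat with the arm clear.

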